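# Swap the battery packs on the bench charger

### The arm

A 6-joint arm with a two-finger parallel gripper is mounted at the origin on the work surface. World frame = base frame: x ahead of the robot, y to its left, z up, the work surface at z = 0. Lengths are in mm, angles in rad, forces in N, time in s.
With the tool pointing down it reaches from about 400 to 925 mm from the base axis. Payload 12.5 kg.
Tool frame: the origin (TCP) lies at the very end of the fingers, on their centre line; the grasp point (between the pads) lies 19 mm behind it; z points along the fingers, y is the direction in which the jaws open and shut (so a half turn about z gives the same grasp; the last joint's range is limited). The gripper opens to 95 mm and grips with 3 to 60 N. Pads are 20 mm wide; open, the fingers measure 119 mm over their backs; the gripper's body (75 mm by 180 mm) begins 59 mm behind the grasp point.
Start: joints at [1.218, 0.491, 1.559, -0, 1.092, -0.106], TCP at [152.671, 606.085, 214.661] pointing down, gripper open.
Joint ranges: [-3.1, 3.1], [-0.84, 2.19], [0.05, 2.79], [-1.13, 4.28], [0.06, 2.93], [-2.69, 2.69]. Speed limits (rad/s): [2.22, 2.22, 2.79, 3.14, 3.14, 3.14].

### API

Orientations are given as [roll, pitch, yaw] about the fixed x, y, z axes, in that order (R = Rz(yaw) Ry(pitch) Rx(roll)).
In Python, from cell import env gives the robot as it stands.
- The arm moves only by the shell command python3 -m pendant 'ROWS'. ROWS is JSON, a list that holds one entry, the list of rows, each a list of 5 numbers: the opening, from 0 (shut) to 1 (fully open), then the shift along the tool's x, y, z in m, then the turn about the tool's z in rad. A call has exactly 8 rows; each row is the pose to reach, as a shift and turn from the pose commanded when the call began, along the tool's axes at that moment; what a row does not reach only later rows make up. A row lasts 1/10 s, in which the tool goes at most 50 mm and 8.59 degrees, less where a joint would pass 70% of its speed; a pose out of reach is approached as far as the arm can. A call with a gripper value outside its range is refused whole. The fingers move at their own pace and stop on an object; the grip force is fixed at half the most. Time passes only in rows, so rows that repeat a pose let the fingers close, or fill a call up. It gives the time, the measured TCP pose, the force and the opening at its end, in the units of the state.
- env.state(): the state, without advancing time (a new reading comes with each control period).
- env.read_camera(name): name is "scene" or "top" or "wrist"; returns a dict with "image" (420x560x3 uint8, blue, green, red), "range_z" (420x560 float32, mm along the optical axis (not along the pixel's ray), 0 where there is no reading), "fx", "fy", "cx", "cy" (pixels), "dist" ([k1, k2, p1, p2, k3] as OpenCV has them; the pictures are not rectified), "rvec" (rotation vector, rad) and "tvec" (3), from world to camera coordinates, as OpenCV has them; the wrist camera has in their place "tool_from_camera" (4x4, takes a point from camera to tool coordinates, whose origin is the TCP and whose axes are the flange's). Camera axes: x right, y down, z forward; pixel columns grow to the right and rows downward; lengths in mm; the calibration is good to about 2 mm. A picture is of the moment at which its call begins: read the wrist's pose just before it.
- env.job_done(): hands the job in, once; it reports no verdict.
The state is a dict: "t": time; "joints": joint angles; "qvel": joint speeds; "tau": joint torques, N m; "eef_pos": TCP position; "tcp_rot": TCP orientation; "ft_force": force on the tool from outside, world axes, zero at the start; "moment": the same for the moment, N m; "opening": opening from 0.0 (shut) to 1.0 (fully open).
Only numpy, scipy, OpenCV 4.12 (cv2) and the standard library are available. Lean on these libraries where they do the work, as an engineer would, in place of code of your own. Each camera call takes 0.05 s, during which the arm holds its last target. There are 200 camera calls.

### The job

The battery pack on the charger is full: squeeze its two side buttons, slide it off and stand it gently upright on the bench, clear of the charger. Then slide the flat pack that is standing on the bench onto the charger's rails, fully home until both its catches click, and let go. Do not yank or ram the packs against the charger, and leave the other things on the bench where they are.

Things in the scene. Friction and masses are not known exactly. Their poses are not given: they have to be found in the camera images.
- charger: Grey plastic bench charger, 172 mm long (x = -97 to +75 mm), 100 mm wide, screwed to the bench: it does not move. Origin on the bench right below charger_dock. +x is the way a pack slides home, level, within 25 degrees of straight away from the robot; z up.
- charger_dock (a point): Point on the charger's flat deck, 35 mm above the bench, where the origin of a pack is when its shoe meets the stop; axes as the charger's. The deck lies open from above from x = -95 to -36 mm: there a pack's shoe is set down before it is slid on. The hooks snap in 2 mm short of the stop, and the sprung contacts then press the pack back against them: a latched pack rests 2 mm short.
- charger_mouth (a point): Point on the deck, 34 mm before charger_dock, where the two black rails begin: y = 17 to 27.5 mm to either side, 9.8 mm tall. The first 14 mm are flared 5 mm outwards per side; then the rails run straight to the stop. Lips reach over the flange of a pack's shoe, with 1.5 mm of play sideways and up, so a pack on the rails moves only along x and must be level and square.
- charger_stop (a point): Point on the deck, 46 mm beyond charger_dock: the rigid upright face at which the front of a pack's shoe (pack_b_shoe) stops. The block behind it ends 75 mm beyond charger_dock and is 51 mm tall above the bench.
- pack_a: The full pack, at the start latched on the charger. Black slide-on tool battery, about 0.38 kg (20 % hidden variation). Origin: centre of the underside, on the shoe it stands on; +x is the end that goes onto the charger first, z up. Body 96 mm long (x) x 56 mm wide (y), from 11 to 57 mm above the origin.
- pack_a_mid (a point): Centre of the pack's body, 34 mm above its origin, same axes. The sides from x = -10 to +45 mm are plain, 56 mm apart: take hold there to carry the pack without squeezing its buttons.
- pack_a_buttons (a point): Mid-point between the pack's two spring buttons, 22 mm behind pack_a_mid at its height. One on each side, 16 mm long (x) x 22 mm tall, 4.5 mm proud of the sides (65 mm over both). Each carries a steel hook. Pinched by two fingers across the pack both go in; the hooks clear the rails when both are pressed flush with the sides (some 6 N on each). Held in, they cannot click.
- pack_a_catch_left (a joint): Travel of the left (+y) button of this pack with its hook, in m: 0 = sprung out (on the charger and home: clicked in), 0.005 = pressed all the way in.
- pack_a_catch_right (a joint): The same for the right (-y) button.
- pack_b: The flat pack, at the start standing on its shoe on the bench, left or right of the charger; same make and size as the other. Black slide-on tool battery, about 0.38 kg (20 % hidden variation). Origin: centre of the underside, on the shoe it stands on; +x is the end that goes onto the charger first, z up. Body 96 mm long (x) x 56 mm wide (y), from 11 to 57 mm above the origin.
- pack_b_mid (a point): Centre of the pack's body, 34 mm above its origin, same axes. The sides from x = -10 to +45 mm are plain, 56 mm apart: take hold there to carry the pack without squeezing its buttons.
- pack_b_buttons (a point): Mid-point between the pack's two spring buttons, 22 mm behind pack_b_mid at its height. One on each side, 16 mm long (x) x 22 mm tall, 4.5 mm proud of the sides (65 mm over both). Each carries a steel hook. Pinched by two fingers across the pack both go in; the hooks clear the rails when both are pressed flush with the sides (some 6 N on each). Held in, they cannot click.
- pack_b_catch_left (a joint): Travel of the left (+y) button of this pack with its hook, in m: 0 = sprung out (on the charger and home: clicked in), 0.005 = pressed all the way in.
- pack_b_catch_right (a joint): The same for the right (-y) button.
- pack_b_shoe (a point): Front end of the flat pack's shoe, on its underside, 46 mm ahead of its origin. The shoe is T-shaped: flange 42 mm wide and 5 mm thick (34 mm wide at the nose) under a neck 30 mm wide, from x = -29 to +46 mm. The hooks beside it are sloped in front: going on, they resist (5 to 12 N) where they meet the rails, 32 to 20 mm short of home, then drag lightly until they snap in.
- spray_can: Bystander: upright spray can, 60 mm across and 172 mm tall, on the other side of the charger from the flat pack. Origin at the centre of its foot.
- hammer: Bystander: hammer with a wooden handle, 300 mm long, lying on the far right of the work, head away from the robot. Origin at about its middle, x along the handle towards the head.
- drill: Bystander: cordless drill without its pack, lying on its side on the far left of the work; 60 mm tall, origin under its motor; chuck 130 mm along its x, foot of the handle 150 mm along its -y (away from the robot).
- charger_contacts (a joint): Travel in m of the charger's sprung contact block, a black piece 20 mm wide with copper strips between the two halves of the stop. 0 = sprung out, its face 8 mm before the stop; 0.008 = level with the stop. It pushes a pack back with 5 to 9 N over those last 8 mm; so with the hooks' drag the last push to the click takes some 10 to 16 N, and more than 18 N along the rail means that the stop is met.
- charger_keepers: The two small steel keeper plates in the charger's rails (origin as the charger's), from x = -20 to -8 mm, on which the hooks of a latched pack bear. Pulling at a latched pack whose buttons are not squeezed loads them; more than 45 N breaks the catch.
- charger_bumper: The charger's stop, two short black faces 46 mm beyond charger_dock (origin as the charger's). A pack pushed or knocked against it with more than 30 N is damaged.
Things that resemble listed ones, but are neither listed nor needed, are in the scene too. What is shaped like the pack_b but blue or brown is not meant.

How it is judged:
By the outcome, as a careful person would: the job done as asked, in the order asked, and still so for the second after the job is handed in, with the robot touching nothing.
It also fails if it takes over 64 s, if anything falls off the work surface, if the arm or the gripper's body presses on something with over 40 N, if the wrist force passes 120 N, or if a joint passes its speed limit or range.

## Working session

There is one attempt and no reset: what is moved stays moved. The work goes in short steps, Python scripts to look and compute and a shell command to move; the robot and the scene stay as the last step left them, time stands still between calls to the robot, and variables do not carry over. Pictures are saved under pics/ and viewed, about 8 in all and at most 12, crops included, and the job is handed in when it is done.

```bash
ls; mkdir -p pics; cat > h.py <<'E'
from cell import env
import numpy as np, cv2
from scipy.spatial.transform import Rotation as R
def cam(n):
    s=env.state(); c=env.read_camera(n)
    K=np.array([[c['fx'],0,c['cx']],[0,c['fy'],c['cy']],[0,0,1]]);c['K']=K
    if n=='wrist':
        T=np.eye(4);T[:3,:3]=R.from_euler('xyz',s['tcp_rot']).as_matrix();T[:3,3]=s['eef_pos']
        c['W']=T@np.array(c['tool_from_camera'])
    else:
        T=np.eye(4);T[:3,:3]=cv2.Rodrigues(np.array(c['rvec'],float))[0];T[:3,3]=np.ravel(c['tvec'])
        c['W']=np.linalg.inv(T)
    np.savez('last_%s.npz'%n,image=c['image'],range_z=c['range_z'],K=K,dist=np.array(c['dist'],float),W=c['W'])
    return c
def load(n): return dict(np.load('last_%s.npz'%n))
def cloud(c):
    h,w=c['range_z'].shape
    u,v=np.meshgrid(np.arange(w),np.arange(h))
    p=cv2.undistortPoints(np.stack([u,v],-1).reshape(-1,1,2).astype(np.float64),c['K'],np.array(c['dist'],float)).reshape(h,w,2)
    z=c['range_z'].astype(float)
    P=np.stack([p[...,0]*z,p[...,1]*z,z],-1)@c['W'][:3,:3].T+c['W'][:3,3]
    P[z<=0]=np.nan
    return P
E
python3 - <<'E'
from h import *
print(env.state())
a=cam('top');b=cam('scene')
for n,c in(('top',a),('scene',b)):
    cv2.imwrite(f'pics/{n}1.png',c['image']); print(n,c['W'][:3].round(2))
E
```

```text
pics
{'t': 0.0, 'joints': array([ 1.21839359e+00,  4.91535427e-01,  1.55946994e+00,  3.36659627e-06,
        1.09170434e+00, -1.05586255e-01]), 'qvel': array([ 0.00058113, -0.0003954 , -0.00036884,  0.00038201, -0.00053369,
       -0.00136109]), 'tau': array([-1.55889156e-03, -6.12635994e+01, -2.58182788e+01,  6.90967636e-02,
        4.81208134e-02, -9.59396334e-05]), 'eef_pos': array([152.57892977, 605.82593622, 214.06968717]), 'tcp_rot': array([-3.14048213e+00, -1.20695836e-04,  2.89477455e+00]), 'ft_force': array([ 0.18673002,  0.59910853, -0.21828141]), 'moment': array([ 0.04250127,  0.03729598, -0.02073095]), 'opening': 1.0005149813793859}
top [[ 1.00000e-02 -9.90000e-01  1.50000e-01  3.21040e+02]
 [-1.00000e+00 -1.00000e-02  0.00000e+00 -1.88600e+01]
 [-0.00000e+00 -1.50000e-01 -9.90000e-01  1.28555e+03]]
scene [[-6.30000e-01  5.90000e-01 -5.10000e-01  1.22700e+03]
 [ 7.80000e-01  4.60000e-01 -4.30000e-01  5.95540e+02]
 [-2.00000e-02 -6.70000e-01 -7.40000e-01  1.09081e+03]]
```

View pics/top1.png

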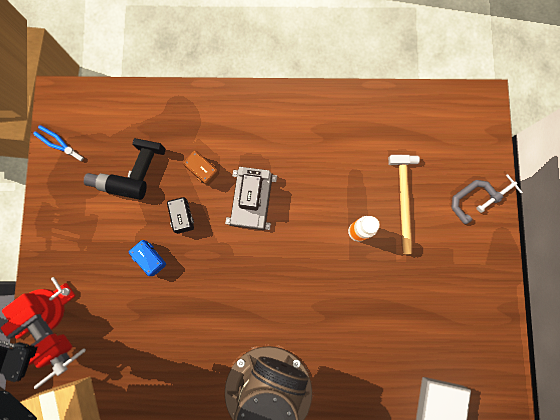

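View pics/scene1.png

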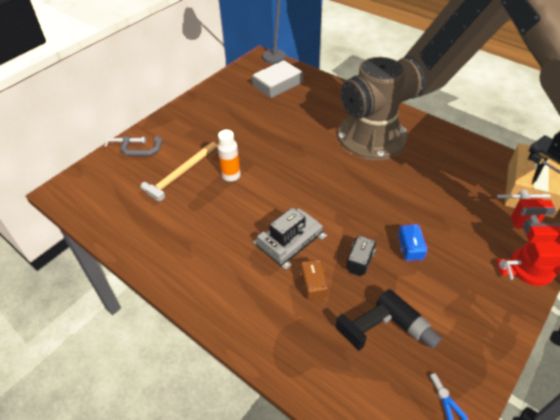

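The top view shows the charger at (250,198) with pack_a on it at (250,190). pack_b is at (179,215), with blue and brown decoys at (148,258) and (202,166). The can is at (363,229). Next I'll measure heights and rectangles.

```bash
python3 - <<'E'
from h import *
c=load('top');P=cloud(c)
def rect(u0,u1,v0,v1,z0,z1):
    p=P[v0:v1,u0:u1].reshape(-1,3); p=p[(p[:,2]>z0)&(p[:,2]<z1)]
    r=cv2.minAreaRect(p[:,:2].astype(np.float32)); print(len(p),np.median(p[:,2]).round(1),r,p[:,:2].mean(0).round(1))
rect(160,198,190,240,48,66)
rect(225,285,160,236,82,102)
rect(225,285,160,236,25,102)
rect(180,222,145,190,45,70)
rect(340,390,205,250,100,200)
cv2.imwrite('pics/c1.png',cv2.resize(c['image'][140:250,150:300],None,fx=5.2,fy=5.2,interpolation=cv2.INTER_CUBIC))
E
```

```text
629 57.7 ((500.26898193359375, 263.8238830566406), (95.78557586669922, 58.84687805175781), 13.807700157165527) [499.5 262. ]
657 92.5 ((564.0906372070312, 56.00138854980469), (57.19889831542969, 97.3404312133789), 83.29691314697266) [562.6  56. ]
1957 39.2 ((556.3842163085938, 57.71794891357422), (100.46392822265625, 173.4842071533203), 83.07128143310547) [551.5  55.9]
609 57.6 ((644.6375732421875, 207.1239471435547), (97.11650085449219, 62.88501739501953), 48.25383377075195) [641.9 205.7]
428 167.7 ((457.9949645996094, -262.3179626464844), (58.60548400878906, 50.97247314453125), 49.77008056640625) [ 457.4 -258.5]
```

View pics/c1.png

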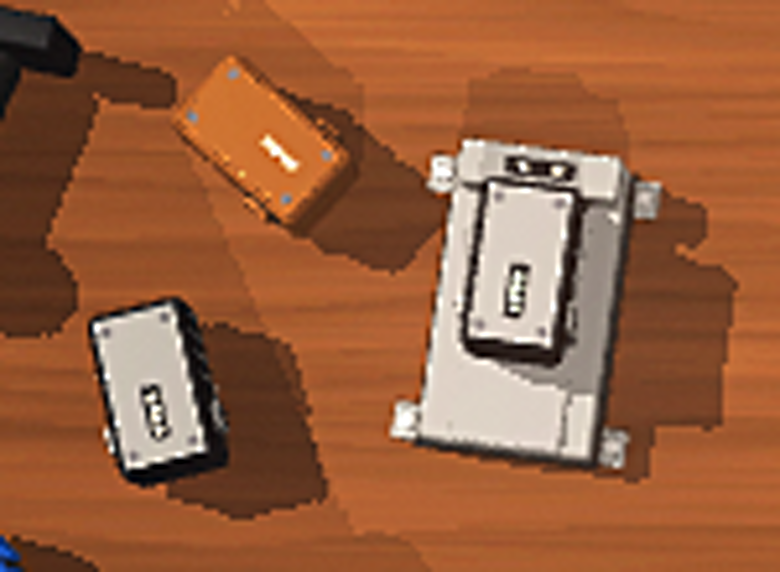

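The markers sit at the rear end of each pack. That gives charger yaw of about -7° with the dock near (566,56), and pack_b yaw of about +13.8° at (500,264). I'll write a move calculator and go over pack_b first, since it's on the way.

```bash
cat >> h.py <<'E'
def go(x,y,z,yaw):
    s=env.state(); M=R.from_euler('xyz',s['tcp_rot']).as_matrix()
    d=M.T@(np.array([x,y,z])-s['eef_pos']); psi=s['tcp_rot'][2]
    t=-((np.radians(yaw)-psi+np.pi)%(2*np.pi)-np.pi)
    print('pos',s['eef_pos'].round(1),'rot',np.degrees(s['tcp_rot']).round(2),'F',s['ft_force'].round(1),'op',round(s['opening'],3),'t',round(s['t'],2))
    print('shift m',(d/1000).round(4),'turn',round(t,4))
E
python3 - <<'E'
from h import *
go(480,262,240,173.1)
c=env.read_camera('wrist');print(np.array(c['tool_from_camera']).round(2),c['fx'])
E
```

```text
pos [152.6 605.9 214.1] rot [-1.7994e+02 -1.0000e-02  1.6586e+02] F [-0.7  0.3 -0.2] op 0.995 t 0.1
shift m [-0.4015 -0.2535 -0.0257] turn -0.1264
[[-0.0000e+00 -9.6000e-01 -2.6000e-01  7.2720e+01]
 [ 1.0000e+00 -0.0000e+00  0.0000e+00 -1.0000e-02]
 [-0.0000e+00 -2.6000e-01  9.6000e-01 -1.7134e+02]
 [ 0.0000e+00  0.0000e+00  0.0000e+00  1.0000e+00]] 300.6545583471346
```

```bash
python3 -m pendant '[[[1,-0.225,-0.179,0.007,-0.126],[1,-0.225,-0.179,0.007,-0.126],[1,-0.225,-0.179,0.007,-0.126],[1,-0.225,-0.179,0.007,-0.126],[1,-0.225,-0.179,0.007,-0.126],[1,-0.225,-0.179,0.007,-0.126],[1,-0.225,-0.179,0.007,-0.126],[1,-0.225,-0.179,0.007,-0.126]]]'; python3 - <<'E'
from h import *
go(500,150,200,173.1)
E
```

```text
t: 0.95
eef_pos: [327.5, 377.2, 207.7]
tcp_rot: [3.141, -0.0, 3.019]
ft_force: [0.2, 0.9, -0.2]
opening: 0.999
pos [327.5 377.2 207.7] rot [ 1.7999e+02 -1.0000e-02  1.7296e+02] F [ 0.2  0.9 -0.2] op 0.999 t 0.95
shift m [-0.199  -0.2043  0.0076] turn -0.0024
```

```bash
python3 -m pendant '[[[1,-0.199,-0.204,0.008,-0.002],[1,-0.199,-0.204,0.008,-0.002],[1,-0.199,-0.204,0.008,-0.002],[1,-0.199,-0.204,0.008,-0.002],[1,-0.199,-0.204,0.008,-0.002],[1,-0.199,-0.204,0.008,-0.002],[1,-0.199,-0.204,0.008,-0.002],[1,-0.199,-0.204,0.008,-0.002]]]'; python3 - <<'E'
from h import *
c=cam('wrist');cv2.imwrite('pics/w1.png',c['image']);P=cloud(c)
X,Y,Z=P[...,0],P[...,1],P[...,2]
for nm,(x,y,r,z0,z1) in dict(b=(500,263,75,50,63),a=(564,56,75,86,98),ch=(556,57,115,20,50)).items():
    m=(np.hypot(X-x,Y-y)<r)&(Z>z0)&(Z<z1); p=P[m]; vv,uu=np.nonzero(m)
    print(nm,len(p),np.median(p[:,2]).round(1),cv2.minAreaRect(p[:,:2].astype(np.float32)),np.percentile(uu,[0,100]),np.percentile(vv,[0,100]))
E
```

```text
t: 1.75
eef_pos: [500.0, 151.7, 199.3]
tcp_rot: [3.141, -0.001, 3.023]
ft_force: [-1.2, 0.6, 0.9]
opening: 1.002
b 4626 59.7 ((499.8829650878906, 263.3333435058594), (95.03715515136719, 57.245330810546875), 14.833257675170898) [348. 420.] [134. 230.]
a 1764 93.9 ((563.3338012695312, 56.65458679199219), (56.8133430480957, 94.93913269042969), 82.90813446044922) [167. 226.] [230. 314.]
ch 5409 35.2 ((554.733154296875, 57.547550201416016), (101.26531982421875, 170.64540100097656), 82.85628509521484) [162. 252.] [174. 315.]
```

View pics/w1.png

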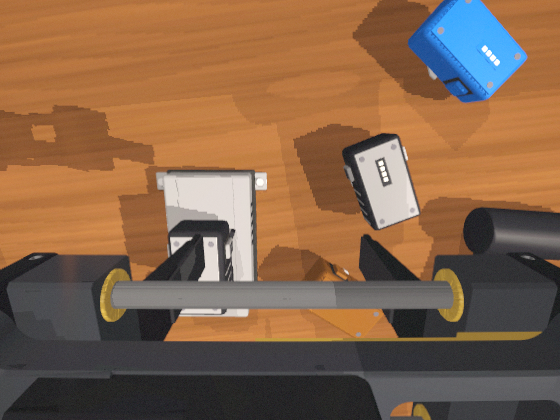

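The picture shows pack_a on the charger at (200,265), half hidden by a finger, and pack_b at (380,180). Both agree with the top camera to about 1 mm. Pack_a's buttons are near (542,59) at yaw -7.1°, so I'm moving above them.

```bash
python3 - <<'E'
from h import *
go(542,59,120,172.9)
E
```

```text
pos [499.6 152.2 199.4] rot [ 1.7999e+02 -4.0000e-02  1.7324e+02] F [-0.6 -0.6 -0. ] op 0.998 t 1.8
shift m [-0.0532 -0.0876  0.0794] turn 0.006
```

```bash
python3 -m pendant '[[[1,-0.053,-0.0876,0.02,0.006],[1,-0.053,-0.0876,0.05,0.006],[1,-0.053,-0.0876,0.079,0.006],[1,-0.053,-0.0876,0.079,0.006],[1,-0.053,-0.0876,0.079,0.006],[1,-0.053,-0.0876,0.079,0.006],[1,-0.053,-0.0876,0.079,0.006],[1,-0.053,-0.0876,0.079,0.006]]]'; python3 - <<'E'
from h import *
go(542,59,50,172.9)
c=cam('wrist');cv2.imwrite('pics/w2.png',c['image'])
E
```

```text
t: 2.6
eef_pos: [542.5, 58.6, 121.9]
tcp_rot: [3.141, 0.002, 3.018]
ft_force: [-0.4, -0.0, -0.2]
opening: 1.002
pos [542.5  58.6 121.9] rot [1.7998e+02 1.1000e-01 1.7292e+02] F [-0.4 -0.  -0.2] op 1.002 t 2.6
shift m [0.0007 0.0003 0.0719] turn 0.0003
```

View pics/w2.png

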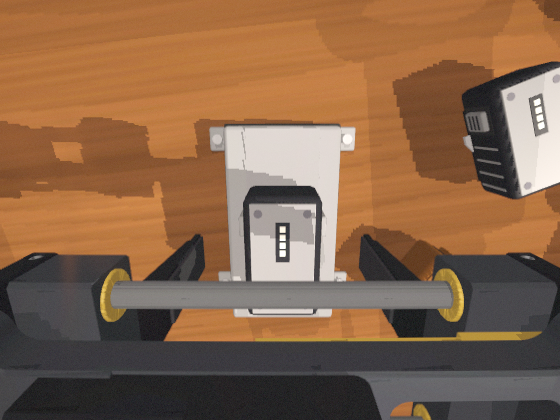

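The pack spans columns 245–321, the charger 225–341, and the fingertips sit at 204 and 361. All are centred near column 283, so I'll descend and close.

```bash
python3 -m pendant '[[[1,0.0005,0,0.02,0],[1,0.0005,0,0.045,0],[1,0.0005,0,0.063,0],[1,0.0005,0,0.070,0],[1,0.0005,0,0.0715,0],[1,0.0005,0,0.0715,0],[1,0.0005,0,0.0715,0],[1,0.0005,0,0.0715,0]]]';python3 -m pendant '[[[0.5,0,0,0,0],[0.5,0,0,0,0],[0.5,0,0,0,0],[0.5,0,0,0,0],[0.5,0,0,0,0],[0.5,0,0,0,0],[0.5,0,0,0,0],[0.5,0,0,0,0]]]'
```

```text
t: 3.45
eef_pos: [542.2, 57.9, 49.9]
tcp_rot: [3.141, 0.001, 3.017]
ft_force: [0.9, -0.3, 0.0]
opening: 1.002
t: 4.25
eef_pos: [541.2, 58.1, 49.2]
tcp_rot: [3.142, -0.001, 3.017]
ft_force: [-4.5, 2.1, 5.0]
opening: 0.59
```

Opening is 0.59, which is 56 mm, so both buttons are flush. Now a slow pull along tool +x.

```bash
python3 -m pendant '[[[0.4,0.001,0,0,0],[0.4,0.003,0,0,0],[0.4,0.005,0,0,0],[0.4,0.008,0,0,0],[0.4,0.012,0,0,0],[0.4,0.016,0,0,0],[0.4,0.020,0,0,0],[0.4,0.024,0,0,0]]]'
```

```text
t: 5.05
eef_pos: [517.9, 60.8, 49.2]
tcp_rot: [3.142, 0.0, 3.017]
ft_force: [2.0, 0.3, 2.6]
opening: 0.586
```

```bash
python3 -m pendant '[[[0.4,0.007,0,0,0],[0.4,0.015,0,0,0],[0.4,0.023,0,0,0],[0.4,0.032,0,0,0],[0.4,0.041,0,0,0],[0.4,0.050,0,0,0],[0.4,0.058,0,0,0],[0.4,0.066,0,0,0]]]'; python3 -m pendant '[[[0.4,0.005,0,0,0],[0.4,0.005,0,-0.003,0],[0.4,0.005,0,-0.010,0],[0.4,0.005,0,-0.020,0],[0.4,0.005,0,-0.030,0],[0.4,0.005,0,-0.040,0],[0.4,0.005,0,-0.050,0],[0.4,0.005,0,-0.060,0]]]'; python3 - <<'E'
from h import *
c=cam('wrist');cv2.imwrite('pics/w3.png',c['image'])
go(510,-95,80,172.9)
E
```

```text
t: 5.85
eef_pos: [451.8, 69.2, 49.1]
tcp_rot: [3.142, -0.0, 3.017]
ft_force: [3.8, 0.2, 2.0]
opening: 0.589
t: 6.65
eef_pos: [447.6, 69.6, 110.1]
tcp_rot: [3.141, 0.0, 3.017]
ft_force: [0.5, -0.5, -5.0]
opening: 0.588
pos [448.2  69.7 111.3] rot [1.7998e+02 1.2000e-01 1.7285e+02] F [ 0.9  0.5 -2.3] op 0.589 t 6.7
shift m [-0.0818 -0.1558  0.0315] turn -0.0008
```

View pics/w3.png

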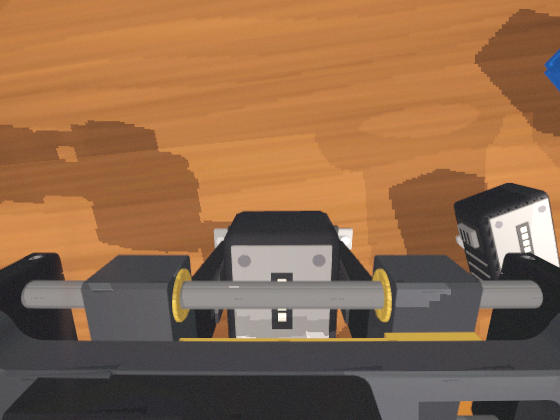

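```bash
python3 -m pendant '[[[0.4,-0.015,-0.03,0,0],[0.4,-0.035,-0.068,0,0],[0.4,-0.058,-0.11,0,0],[0.4,-0.075,-0.145,0.01,0],[0.4,-0.082,-0.156,0.03,0],[0.4,-0.082,-0.156,0.05,0],[0.4,-0.082,-0.156,0.05,0],[0.4,-0.082,-0.156,0.05,0]]]'; python3 - <<'E'
from h import *
go(510,-95,14.1,172.9)
c=cam('wrist');P=cloud(c);p=P[(np.hypot(P[...,0]-510,P[...,1]+95)<75)&(P[...,2]>80)&(P[...,2]<125)]
print(len(p),p.mean(0)); p=p[np.abs(p[:,1]+97)<22]
for x in range(440,580,8):
    q=p[np.abs(p[:,0]-x)<4]
    if len(q)>8: print(x,len(q),np.percentile(q[:,2],[10,50,90]).round(1))
E
```

```text
t: 7.5
eef_pos: [509.4, -95.1, 59.3]
tcp_rot: [3.141, -0.001, 3.017]
ft_force: [-0.8, 1.0, -3.8]
opening: 0.589
pos [509.4 -95.1  59.3] rot [ 1.7998e+02 -5.0000e-02  1.7286e+02] F [-0.8  1.  -3.8] op 0.589 t 7.5
shift m [-0.0006  0.0002  0.0452] turn -0.0007
11773 [503.88693604 -94.52016723 102.93654518]
480 853 [ 82.9  93.8 100.4]
488 2277 [ 90.8 102.3 105.2]
496 1519 [104.1 105.  105.7]
504 950 [104.2 105.  105.8]
520 576 [104.3 105.1 105.8]
528 1270 [104.2 105.  105.8]
536 788 [104.1 104.8 105.6]
```

The pack is hanging level. Lowering it gently.

```bash
python3 -m pendant '[[[0.4,0,0,0.012,0],[0.4,0,0,0.024,0],[0.4,0,0,0.033,0],[0.4,0,0,0.038,0],[0.4,0,0,0.040,0],[0.4,0,0,0.042,0],[0.4,0,0,0.043,0],[0.4,0,0,0.0435,0]]]'; python3 -m pendant '[[[0.4,0,0,0.0005,0],[0.4,0,0,0.001,0],[0.4,0,0,0.0015,0],[0.4,0,0,0.0018,0],[0.4,0,0,0.0018,0],[0.4,0,0,0.0018,0],[0.4,0,0,0.0018,0],[0.4,0,0,0.0018,0]]]'
```

```text
t: 8.35
eef_pos: [509.7, -95.3, 15.7]
tcp_rot: [3.142, 0.0, 3.017]
ft_force: [0.5, 0.8, -4.5]
opening: 0.589
t: 9.15
eef_pos: [509.6, -95.3, 14.2]
tcp_rot: [3.142, 0.0, 3.017]
ft_force: [-1.7, 0.3, 6.3]
opening: 0.59
```

Contact is made (Fz went from -4.5 to +6). Releasing, then raising.

```bash
python3 -m pendant '[[[0.7,0,0,0,0],[0.85,0,0,0,0],[1,0,0,0,0],[1,0,0,0,0],[1,0,0,0,0],[1,0,0,-0.01,0],[1,0,0,-0.05,0],[1,0,0,-0.1,0]]]'; python3 -m pendant '[[[1,0,0,-0.03,0],[1,0,0,-0.07,0],[1,-0.01,0.04,-0.07,0],[1,-0.02,0.09,-0.07,0],[1,-0.02,0.14,-0.07,0],[1,-0.02,0.19,-0.07,0],[1,-0.02,0.24,-0.07,0],[1,-0.02,0.29,-0.07,0]]]'; python3 - <<'E'
from h import *
c=cam('wrist');go(500,264,140,194)
t=cam('top');P=cloud(t)
X,Y,Z=P[...,0],P[...,1],P[...,2]
for nm,(x,y,r,z0,z1) in dict(b=(500,263,75,50,66),a=(532,-98,75,50,66)).items():
    p=P[(np.hypot(X-x,Y-y)<r)&(Z>z0)&(Z<z1)]
    print(nm,len(p),cv2.minAreaRect(p[:,:2].astype(np.float32)))
E
```

```text
t: 9.95
eef_pos: [508.6, -95.1, 114.2]
tcp_rot: [3.141, -0.004, 3.017]
ft_force: [0.8, -0.2, 0.3]
opening: 1.003
t: 10.75
eef_pos: [565.1, 191.1, 184.7]
tcp_rot: [3.141, 0.001, 3.017]
ft_force: [0.9, -0.2, -0.5]
opening: 0.998
pos [565.5 197.1 184.7] rot [1.7986e+02 7.0000e-02 1.7301e+02] F [-4.1  3.3 -0.1] op 1.003 t 10.8
shift m [0.0732 0.0583 0.0447] turn -0.3663
b 0 ((0.0, 0.0), (0.0, 0.0), 0.0)
a 614 ((531.8427734375, -97.53824615478516), (55.66598892211914, 95.72799682617188), 83.11669921875)
```

```bash
python3 -m pendant '[[[1,0.030,0.02,0.01,-0.14],[1,0.062,0.06,0.03,-0.28],[1,0.062,0.06,0.06,-0.37],[1,0.062,0.06,0.06,-0.37],[1,0.062,0.06,0.06,-0.37],[1,0.062,0.06,0.06,-0.37],[1,0.062,0.06,0.06,-0.37],[1,0.062,0.06,0.06,-0.37]]]'; python3 - <<'E'
from h import *
c=cam('wrist');cv2.imwrite('pics/w4.png',c['image']);P=cloud(c)
X,Y,Z=P[...,0],P[...,1],P[...,2]
p=P[(np.hypot(X-500,Y-263)<75)&(Z>50)&(Z<66)]
print(len(p),np.median(p[:,2]),cv2.minAreaRect(p[:,:2].astype(np.float32)))
go(511.5,266.4,15,194.3)
E
```

```text
t: 11.65
eef_pos: [511.9, 255.8, 124.7]
tcp_rot: [3.141, 0.001, -2.898]
ft_force: [0.2, -0.2, 0.2]
opening: 0.999
7423 59.68562339678746 ((499.70562744140625, 263.4589538574219), (94.89871215820312, 56.93941116333008), 14.84726333618164)
pos [511.8 255.8 124.6] rot [ 1.7999e+02  6.0000e-02 -1.6603e+02] F [ 0.5 -0.3  0.3] op 1.003 t 11.7
shift m [-0.0021  0.0103  0.1096] turn -0.0058
```

View pics/w4.png

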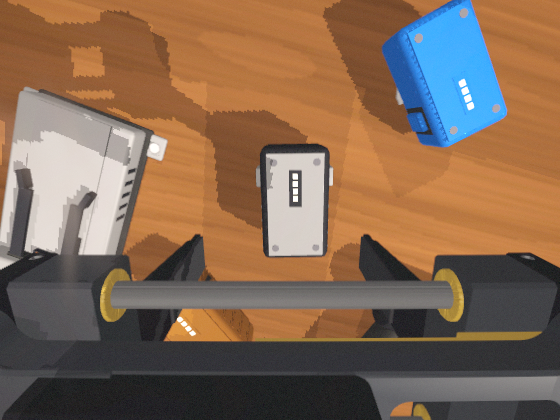

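pack_b is at columns 260–330 (centre 295), rows 145–257, and nearly square to the tool. It needs a 10 mm lateral correction, then I can descend and grip.

```bash
python3 -m pendant '[[[1,-0.002,0.0103,0,-0.013],[1,-0.002,0.0103,0.02,-0.013],[1,-0.002,0.0103,0.055,-0.013],[1,-0.002,0.0103,0.085,-0.013],[1,-0.002,0.0103,0.100,-0.013],[1,-0.002,0.0103,0.107,-0.013],[1,-0.002,0.0103,0.109,-0.013],[1,-0.002,0.0103,0.1095,-0.013]]]';python3 -m pendant '[[[0.4,0,0,0,0],[0.4,0,0,0,0],[0.4,0,0,0,0],[0.4,0,0,0,0],[0.4,0,0,0,0],[0.4,0,0,0,0],[0.4,0,0,0,0],[0.4,0,0,0,0]]]'
```

```text
t: 12.5
eef_pos: [511.0, 267.1, 14.8]
tcp_rot: [3.141, 0.001, -2.883]
ft_force: [-0.1, -0.8, -0.5]
opening: 1.004
t: 13.3
eef_pos: [510.8, 266.7, 14.4]
tcp_rot: [3.142, 0.0, -2.883]
ft_force: [-0.7, 0.0, 3.5]
opening: 0.587
```

```bash
python3 -m pendant '[[[0.4,0,0,-0.003,0],[0.4,0,0,-0.010,0],[0.4,0,0,-0.025,0],[0.4,0,0,-0.045,0],[0.4,0,0,-0.07,0],[0.4,0,0,-0.085,0],[0.4,0,0,-0.09,0],[0.4,0,0,-0.09,0]]]'; python3 - <<'E'
from h import *
go(493,64,90,172.92)
E
```

```text
t: 14.1
eef_pos: [510.8, 266.7, 104.9]
tcp_rot: [3.141, 0.001, -2.883]
ft_force: [-0.3, 0.6, -3.4]
opening: 0.588
pos [510.8 266.7 104.9] rot [ 1.7999e+02  6.0000e-02 -1.6520e+02] F [-0.3  0.6 -3.4] op 0.588 t 14.1
shift m [ 0.069  -0.1915  0.0148] turn 0.3818
```

```bash
python3 -m pendant '[[[0.4,0.008,-0.02,0,0.05],[0.4,0.023,-0.06,0,0.14],[0.4,0.038,-0.10,0,0.23],[0.4,0.053,-0.14,0,0.31],[0.4,0.065,-0.178,0.005,0.37],[0.4,0.069,-0.189,0.012,0.382],[0.4,0.069,-0.1915,0.015,0.382],[0.4,0.069,-0.1915,0.015,0.382]]]'; python3 - <<'E'
from h import *
go(493,64,49.4,172.92)
c=cam('wrist');P=cloud(c)
x,y=493,64
m=(np.hypot(P[...,0]-x,P[...,1]-y)<75)&(P[...,2]>128)&(P[...,2]<142)
p=P[m]; print(len(p)); A=np.array(p)
u=np.array([.9924,-.1232]); v=np.array([.1232,.9924]); o=np.array([565,55.1])
l=np.c_[(p[:,:2]-o)@u,(p[:,:2]-o)@v]
print('local x,y pct',np.percentile(l,[0,1,99,100],axis=0).round(1).tolist())
q=np.linalg.lstsq(np.c_[l,np.ones(len(l))],p[:,2],rcond=None)[0];print('slopes deg',np.degrees(q[:2]).round(2),np.median(p[:,2]))
print(cv2.minAreaRect(l.astype(np.float32)))
cv2.imwrite('pics/w5.png',c['image'])
E
```

```text
t: 14.9
eef_pos: [492.8, 64.2, 88.5]
tcp_rot: [3.142, -0.001, 3.018]
ft_force: [-0.1, -0.3, -3.4]
opening: 0.588
pos [492.8  64.2  88.5] rot [ 1.8000e+02 -8.0000e-02  1.7292e+02] F [-0.1 -0.3 -3.4] op 0.588 t 14.9
shift m [-0.0003 -0.0002  0.0391] turn 0.0001
17957
local x,y pct [[-131.7, -38.5], [-130.5, -32.2], [-45.6, 32.2], [-41.6, 38.7]]
slopes deg [0.63 0.01] 133.8066810067637
((-86.68504333496094, 0.0918731689453125), (77.23907470703125, 89.94821166992188), 89.78395080566406)
```

View pics/w5.png

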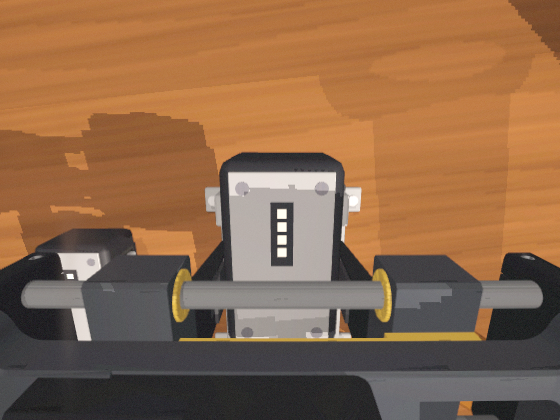

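The pack is held square and level, with its rear edge at x = -131.7, so its origin is near -83.7 as planned. Lowering to the deck.

```bash
python3 -m pendant '[[[0.4,0,0,0.012,0],[0.4,0,0,0.024,0],[0.4,0,0,0.032,0],[0.4,0,0,0.036,0],[0.4,0,0,0.0375,0],[0.4,0,0,0.038,0],[0.4,0,0,0.038,0],[0.4,0,0,0.038,0]]]'
```

```text
t: 15.75
eef_pos: [493.1, 63.9, 51.6]
tcp_rot: [3.141, 0.001, 3.018]
ft_force: [0.1, -0.2, -3.4]
opening: 0.59
```

```bash
python3 -m pendant '[[[0.4,0,0,0.0005,0],[0.4,0,0,0.001,0],[0.4,0,0,0.0015,0],[0.4,0,0,0.002,0],[0.4,0,0,0.0022,0],[0.4,0,0,0.0022,0],[0.4,0,0,0.0022,0],[0.4,0,0,0.0022,0]]]'
```

```text
t: 16.55
eef_pos: [493.0, 63.9, 49.4]
tcp_rot: [3.141, 0.0, 3.018]
ft_force: [-2.5, -0.5, 5.1]
opening: 0.586
```

It's on the deck. Pushing in slowly.

```bash
python3 -m pendant '[[[0.4,-0.002,0,-0.0003,0],[0.4,-0.006,0,-0.0003,0],[0.4,-0.010,0,-0.0003,0],[0.4,-0.014,0,-0.0003,0],[0.4,-0.018,0,-0.0003,0],[0.4,-0.022,0,-0.0003,0],[0.4,-0.026,0,-0.0003,0],[0.4,-0.030,0,-0.0003,0]]]'
```

```text
t: 17.35
eef_pos: [523.0, 60.2, 49.4]
tcp_rot: [3.142, 0.0, 3.018]
ft_force: [-1.4, 0.3, 3.4]
opening: 0.586
```

```bash
python3 -m pendant '[[[0.4,-0.003,0,0,0],[0.4,-0.006,0,0,0],[0.4,-0.009,0,0,0],[0.4,-0.012,0,0,0],[0.4,-0.015,0,0,0],[0.4,-0.018,0,0,0],[0.4,-0.020,0,0,0],[0.4,-0.022,0,0,0]]]'; python3 -m pendant '[[[0.4,-0.0015,0,0,0],[0.4,-0.003,0,0,0],[0.4,-0.0045,0,0,0],[0.4,-0.006,0,0,0],[0.4,-0.0075,0,0,0],[0.4,-0.009,0,0,0],[0.4,-0.0105,0,0,0],[0.4,-0.012,0,0,0]]]'
```

```text
t: 18.15
eef_pos: [544.3, 57.8, 49.5]
tcp_rot: [3.141, -0.001, 3.018]
ft_force: [-5.3, 3.5, 5.1]
opening: 0.585
t: 18.95
eef_pos: [555.0, 56.3, 49.5]
tcp_rot: [-3.142, -0.003, 3.018]
ft_force: [-9.8, 2.5, 9.7]
opening: 0.586
```

```bash
python3 -m pendant '[[[0.4,-0.0015,0,0,0],[0.4,-0.003,0,0,0],[0.4,-0.0045,0,0,0],[0.4,-0.006,0,0,0],[0.4,-0.0075,0,0,0],[0.4,-0.009,0,0,0],[0.4,-0.010,0,0,0],[0.4,-0.011,0,0,0]]]'; python3 -m pendant '[[[0.4,-0.0005,0,0,0],[0.4,-0.001,0,0,0],[0.4,-0.0015,0,0,0],[0.4,-0.002,0,0,0],[0.4,-0.0025,0,0,0],[0.4,-0.003,0,0,0],[0.4,-0.0035,0,0,0],[0.4,-0.004,0,0,0]]]'
```

```text
t: 19.75
eef_pos: [567.4, 54.7, 49.4]
tcp_rot: [3.141, -0.0, 3.018]
ft_force: [-4.0, 2.3, 5.4]
opening: 0.587
t: 20.55
eef_pos: [569.5, 54.4, 49.5]
tcp_rot: [-3.141, -0.004, 3.018]
ft_force: [-13.7, 2.4, 13.4]
opening: 0.588
```

```bash
python3 -m pendant '[[[0.4,-0.0003,0,0,0],[0.4,-0.0006,0,0,0],[0.4,-0.0009,0,0,0],[0.4,-0.0012,0,0,0],[0.4,-0.0015,0,0,0],[0.4,-0.0018,0,0,0],[0.4,-0.002,0,0,0],[0.4,-0.002,0,0,0]]]'
```

```text
t: 21.35
eef_pos: [571.5, 54.2, 49.6]
tcp_rot: [-3.141, -0.004, 3.018]
ft_force: [-13.6, 2.6, 12.8]
opening: 0.588
```

```bash
python3 -m pendant '[[[0.4,-0.0003,0,0,0],[0.4,-0.0006,0,0,0],[0.4,-0.0009,0,0,0],[0.4,-0.0012,0,0,0],[0.4,-0.0015,0,0,0],[0.4,-0.0015,0,0,0],[0.4,-0.0015,0,0,0],[0.4,-0.0015,0,0,0]]]'
```

```text
t: 22.15
eef_pos: [572.8, 54.0, 49.5]
tcp_rot: [-3.141, -0.004, 3.018]
ft_force: [-14.4, 4.1, 13.9]
opening: 0.592
```

```bash
python3 -m pendant '[[[0.4,-0.0003,0,0,0],[0.4,-0.0006,0,0,0],[0.4,-0.0009,0,0,0],[0.4,-0.0012,0,0,0],[0.4,-0.0012,0,0,0],[0.4,-0.0012,0,0,0],[0.4,-0.0012,0,0,0],[0.4,-0.0012,0,0,0]]]'
```

```text
t: 22.95
eef_pos: [573.9, 53.9, 49.6]
tcp_rot: [-3.141, -0.005, 3.018]
ft_force: [-13.4, 2.2, 14.4]
opening: 0.59
```

```bash
python3 -m pendant '[[[0.4,-0.0003,0,0,0],[0.4,-0.0006,0,0,0],[0.4,-0.0009,0,0,0],[0.4,-0.0012,0,0,0],[0.4,-0.0012,0,0,0],[0.4,-0.0012,0,0,0],[0.4,-0.0012,0,0,0],[0.4,-0.0012,0,0,0]]]'
```

```text
t: 23.75
eef_pos: [575.3, 53.7, 49.5]
tcp_rot: [-3.141, -0.004, 3.018]
ft_force: [-14.0, 2.2, 12.8]
opening: 0.583
```

```bash
python3 -m pendant '[[[0.4,-0.0003,0,0,0],[0.4,-0.0006,0,0,0],[0.4,-0.0009,0,0,0],[0.4,-0.001,0,0,0],[0.4,-0.001,0,0,0],[0.4,-0.001,0,0,0],[0.4,-0.001,0,0,0],[0.4,-0.001,0,0,0]]]'; python3 - <<'E'
from h import *
go(560,55,49.5,172.92)
for n in('top','wrist'):
    c=cam(n);P=cloud(c)
    m=(np.hypot(P[...,0]-564,P[...,1]-56)<85)&(P[...,2]>86)&(P[...,2]<98); p=P[m]
    u=np.array([.9924,-.1232]); v=np.array([.1232,.9924]); o=np.array([565,55.1]); d=p[:,:2]-o
    l=np.c_[d@u,d@v]; l=l[np.abs(l[:,1])<24]; print(n,len(l),np.percentile(l[:,0],[0,1,2,98,99,100]).round(1))
cv2.imwrite('pics/w6.png',c['image'])
E
```

```text
t: 24.55
eef_pos: [576.1, 53.6, 49.5]
tcp_rot: [-3.141, -0.004, 3.018]
ft_force: [-15.3, 2.6, 14.5]
opening: 0.59
pos [576.1  53.6  49.5] rot [-179.98   -0.26  172.92] F [-15.3   2.6  14.5] op 0.59 t 24.55
shift m [ 0.0162 -0.0006  0.0001] turn -0.0Traceback (most recent call last):
  File "<stdin>", line 7, in <module>
    return _quantile_unchecked(
        a, q, axis, out, overwrite_input, method, keepdims, weights)
    return _ureduce(a,
                    func=_quantile_ureduce_func,
    ...<5 lines>...
                    overwrite_input=overwrite_input,
                    method=method)
    r = func(a, **kwargs)
    result = _quantile(arr,
                       quantiles=q,
    ...<2 lines>...
                       out=out,
                       weights=wgt)
    slices_having_nans = np.isnan(arr[-1, ...])
                                  ~~~^^^^^^^^^
IndexError: index -1 is out of bounds for axis 0 with size 0
```

```bash
python3 - <<'E'
from h import *
c=cam('wrist');P=cloud(c)
u=np.array([.9924,-.1232]); v=np.array([.1232,.9924]); o=np.array([565,55.1])
m=(np.hypot(P[...,0]-564,P[...,1]-56)<90)&(P[...,2]>86)&(P[...,2]<101); p=P[m]; d=p[:,:2]-o
l=np.c_[d@u,d@v]; k=np.abs(l[:,1])<20; print(k.sum(),np.percentile(l[k,0],[0,0.2,1,2]).round(1), np.median(p[k,2]))
print('tcp',(env.state()['eef_pos'][:2]-o)@u)
cv2.imwrite('pics/w6.png',c['image'])
E
```

```text
13396 [-47.8 -47.7 -47.3 -46.7] 95.02674562859517
tcp 11.219657712008534
```

View pics/w6.png

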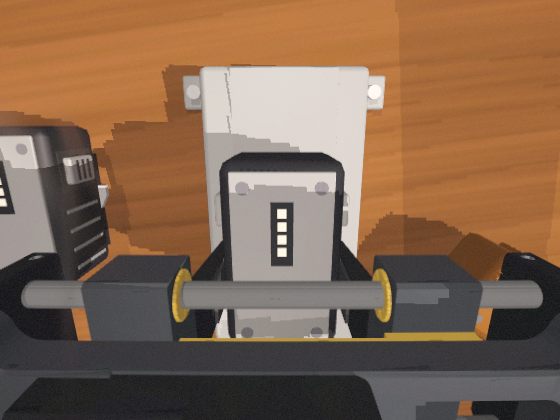

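The pack hasn't slipped in the grip (same image rows, 153 at the rear). It's at roughly -1 ±1 mm, so I'll push gently until the force shows the stop.

```bash
python3 -m pendant '[[[0.4,-0.0002,0,0,0],[0.4,-0.0004,0,0,0],[0.4,-0.0006,0,0,0],[0.4,-0.0008,0,0,0],[0.4,-0.001,0,0,0],[0.4,-0.001,0,0,0],[0.4,-0.001,0,0,0],[0.4,-0.001,0,0,0]]]'
```

```text
t: 25.45
eef_pos: [577.0, 53.5, 49.5]
tcp_rot: [-3.141, -0.005, 3.018]
ft_force: [-15.5, 3.0, 15.0]
opening: 0.586
```

```bash
python3 -m pendant '[[[0.4,-0.0002,0,0,0],[0.4,-0.0004,0,0,0],[0.4,-0.0006,0,0,0],[0.4,-0.0008,0,0,0],[0.4,-0.0008,0,0,0],[0.4,-0.0008,0,0,0],[0.4,-0.0008,0,0,0],[0.4,-0.0008,0,0,0]]]'
```

```text
t: 26.25
eef_pos: [577.2, 53.4, 49.6]
tcp_rot: [-3.141, -0.006, 3.018]
ft_force: [-17.7, 3.1, 16.9]
opening: 0.587
```

```bash
python3 -m pendant '[[[0.4,-0.0002,0,0,0],[0.4,-0.0004,0,0,0],[0.4,-0.0005,0,0,0],[0.4,-0.0005,0,0,0],[0.4,-0.0005,0,0,0],[0.4,-0.0005,0,0,0],[0.4,-0.0005,0,0,0],[0.4,-0.0005,0,0,0]]]'
```

```text
t: 27.05
eef_pos: [577.3, 53.4, 49.6]
tcp_rot: [-3.141, -0.007, 3.018]
ft_force: [-20.3, 2.6, 18.7]
opening: 0.59
```

The stop is met at 20 N. Now I'll back off a little to check the latch.

```bash
python3 -m pendant '[[[0.4,0.0005,0,0,0],[0.4,0.001,0,0,0],[0.4,0.0015,0,0,0],[0.4,0.002,0,0,0],[0.4,0.0025,0,0,0],[0.4,0.003,0,0,0],[0.4,0.0035,0,0,0],[0.4,0.0035,0,0,0]]]'; python3 -m pendant '[[[0.4,0.0003,0,0,0],[0.4,0.0006,0,0,0],[0.4,0.001,0,0,0],[0.4,0.001,0,0,0],[0.4,0.001,0,0,0],[0.4,0.001,0,0,0],[0.4,0.001,0,0,0],[0.4,0.001,0,0,0]]]'
```

```text
t: 27.85
eef_pos: [576.9, 53.5, 49.4]
tcp_rot: [-3.142, -0.0, 3.018]
ft_force: [-5.6, 1.2, 5.7]
opening: 0.584
t: 28.65
eef_pos: [576.0, 53.6, 49.4]
tcp_rot: [3.142, 0.0, 3.018]
ft_force: [-3.9, 1.6, 5.6]
opening: 0.59
```

```bash
python3 -m pendant '[[[0.4,0.0003,0,0,0],[0.4,0.0006,0,0,0],[0.4,0.001,0,0,0],[0.4,0.0013,0,0,0],[0.4,0.0016,0,0,0],[0.4,0.0018,0,0,0],[0.4,0.0018,0,0,0],[0.4,0.0018,0,0,0]]]'
```

```text
t: 29.45
eef_pos: [574.7, 53.7, 49.4]
tcp_rot: [3.141, 0.001, 3.018]
ft_force: [2.9, 0.5, 0.5]
opening: 0.59
```

```bash
python3 -m pendant '[[[0.4,0.0003,0,0,0],[0.4,0.0006,0,0,0],[0.4,0.001,0,0,0],[0.4,0.001,0,0,0],[0.4,0.001,0,0,0],[0.4,0.001,0,0,0],[0.4,0.001,0,0,0],[0.4,0.001,0,0,0]]]'
```

```text
t: 30.25
eef_pos: [574.4, 53.8, 49.6]
tcp_rot: [3.141, 0.003, 3.018]
ft_force: [6.9, -1.0, -2.2]
opening: 0.588
```

The latch holds: force is rising with almost no motion. I'll relieve the tension, release and rise, then check the buttons.

```bash
python3 -m pendant '[[[0.4,-0.0005,0,0,0],[0.4,-0.001,0,0,0],[0.7,-0.001,0,0,0],[0.85,-0.001,0,0,0],[1,-0.001,0,0,0],[1,-0.001,0,0,0],[1,-0.001,0,0,0],[1,-0.001,0,-0.005,0]]]'; python3 -m pendant '[[[1,0,0,-0.01,0],[1,0,0,-0.04,0],[1,0,0,-0.08,0],[1,-0.03,0,-0.1,0],[1,-0.07,0,-0.1,0],[1,-0.11,0,-0.1,0],[1,-0.12,0,-0.1,0],[1,-0.12,0,-0.1,0]]]'; python3 - <<'E'
from h import *
c=cam('wrist');P=cloud(c)
u=np.array([.9924,-.1232]); v=np.array([.1232,.9924]); o=np.array([565,55.1])
L=np.stack([(P[...,:2]-o)@u,(P[...,:2]-o)@v],-1)
m=(np.hypot(L[...,0],L[...,1])<75)&(P[...,2]>86)&(P[...,2]<98); r=cv2.minAreaRect(L[m].astype(np.float32)); print(r)
for sgn in(1,-1):
    y=L[...,1]*sgn; b=(L[...,0]>-30)&(L[...,0]<-18)&(y>20)&(y<40)&(P[...,2]>58)&(P[...,2]<79)
    print('side',sgn,b.sum(),np.percentile(y[b],[50,95,100]).round(1) if b.any() else '')
vv,uu=np.nonzero(m);a,b2,c2,d=uu.min()-30,uu.max()+30,max(0,vv.min()-30),vv.max()+30
cv2.imwrite('pics/w7.png',cv2.resize(c['image'][c2:d,max(0,a):b2],None,fx=3,fy=3,interpolation=cv2.INTER_CUBIC)[:600,:800])
t=cam('top');P=cloud(t)
for nm,x,y,z0,z1 in(('a',532,-98,50,66),('b',564,56,84,100),('can',458,-262,100,200),('brown',644,206,45,70)):
    p=P[(np.hypot(P[...,0]-x,P[...,1]-y)<75)&(P[...,2]>z0)&(P[...,2]<z1)]
    if len(p): print(nm,len(p),cv2.minAreaRect(p[:,:2].astype(np.float32)))
go(577,53,150,172.9)
E
```

```text
t: 31.05
eef_pos: [573.8, 53.8, 54.1]
tcp_rot: [-3.142, -0.001, 3.018]
ft_force: [0.4, -0.4, 0.7]
opening: 0.987
t: 31.85
eef_pos: [693.7, 38.8, 154.4]
tcp_rot: [3.142, -0.0, 3.017]
ft_force: [-0.8, -0.5, 0.1]
opening: 1.001
((9.427732467651367, -0.021089553833007812), (74.80078887939453, 56.97704315185547), 0.1320802867412567)
side 1 1 [32.8 32.8 32.8]
side -1 1 [32.3 32.3 32.3]
a 608 ((532.245361328125, -97.59407806396484), (56.06794738769531, 95.84954833984375), 83.35453796386719)
can 431 ((459.0502014160156, -261.6880798339844), (57.8963737487793, 52.1638298034668), 26.992717742919922)
brown 285 ((655.9348754882812, 221.00057983398438), (61.408287048339844, 57.721561431884766), 52.59176254272461)
pos [692.1  39.2 154.5] rot [ 1.8000e+02 -7.0000e-02  1.7291e+02] F [-0.3  0.3  0.3] op 1.002 t 31.95
shift m [ 0.116  -0.0005  0.0046] turn 0.0002
```

View pics/w7.png

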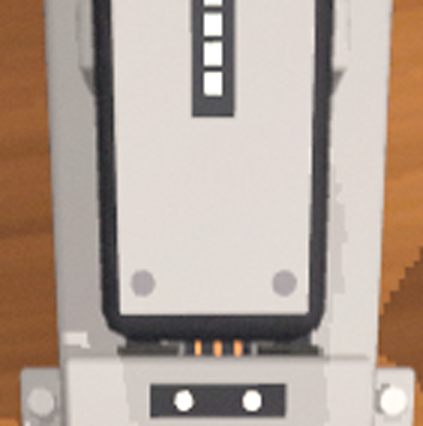

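The crop shows the pack against the contacts at (215,345), square to the rails, with a button out on each side at (85,60) and (340,60). Depth puts the buttons 32.8 and 32.3 mm from centre, which is fully sprung out. Handing in.

```bash
python3 -c "
from cell import env
print(env.job_done(), env.state()['t'])"
```

```text
the job is handed in; nothing more can be done
the job is handed in; nothing more can be done
```

Both packs are where you asked, and I handed the job in at about 32 s with the arm clear of everything. I got no verdict back.

- **Full pack (pack_a):** I squeezed its buttons flush (56 mm opening), slid it off slowly with no more than about 5 N showing at the end of each move, and stood it on the bench at about (532, -98), roughly 150 mm right of the charger. It was level as I carried it, and the top camera found it in the same place twice afterwards.
- **Flat pack (pack_b):** I gripped it on its plain sides, set it on the open deck and slid it in until the stop was met at about 20 N, below the 30 N damage limit. A light 7 N pull back met firm resistance.
- **Catches:** After release, the close view showed both buttons out, at 32.8 and 32.3 mm from centre, which is fully sprung out. That rests on one depth reading per side. The catch joints can't be read directly.
- **Pack position:** Its front edge puts it about 1 mm short of the stop, against the nominal 2 mm. My position for the charger is only good to about 1 mm.
- **Other things on the bench:** The can is where it was, to about 1 mm. The last top view of the brown pack did not match the first: fewer points and a shifted outline. The arm was probably blocking the view, as I moved nothing near it. I did not measure the hammer, drill or blue pack again.

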